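# Find the full tin on the sauna shelf

### The arm

A 6-joint arm with a two-finger parallel gripper is mounted at the origin on the work surface. World frame = base frame: x ahead of the robot, y to its left, z up, the work surface at z = 0. Lengths are in m, angles in rad, forces in N, time in s.
With the tool pointing down it reaches from about 0.3 to 0.775 m from the base axis. Payload 14.6 kg.
Tool frame: the origin (TCP) lies at the very end of the fingers, on their centre line; the grasp point (between the pads) lies ctrl.tcp_to_grasp behind it (ctrl.tcp_to_grasp is the distance from the TCP to the grasp point, in m); x points along the fingers, y is the direction in which the jaws open and shut, and the axes are right-handed (so a half turn about x gives the same grasp; the last joint's range is limited). The gripper opens to 94 mm and grips with 3 to 60 N. Pads are 16 mm wide; open, the fingers measure 119 mm over their backs; the gripper's body (75 mm by 177 mm) begins 78 mm behind the grasp point.
Start: joints at [1.058, 0.3, 1.521, -0, 1.321, -0.067], TCP at [0.237, 0.496, 0.205] pointing down, gripper open.
Joint ranges: [-3.03, 3.03], [-0.79, 2.21], [0.23, 2.52], [-1.04, 4.18], [0, 3.07], [-2.55, 2.55]. Speed limits (rad/s): [2.22, 2.22, 2.57, 3.14, 3.14, 3.14].

### API

Orientations are given as [roll, pitch, yaw] about the fixed x, y, z axes, in that order (R = Rz(yaw) Ry(pitch) Rx(roll)).
In Python, from station import ctrl gives the robot as it stands.
- The arm moves only by the tool play_rows, never from a script. Its argument "increments" is a list that holds one entry, the list of rows, each a list of 5 numbers: the closure in counts, from 0 (fully open) to 255 (shut), then the shift along the tool's x, y, z in cm, then the turn about the tool's x in degrees. A call has 1 to 12 rows; each row shifts and turns the commanded pose from where the row before left it, along the tool's axes as they then stand; what a row does not reach is not made up. A row lasts 1/12 s, in which the tool goes at most 41.7 mm and 7.16 degrees, less where a joint would pass 70% of its speed; a pose out of reach is approached as far as the arm can. A call is refused whole if a number of a shift passes 4.17 or a number of a turn 7.16, either way. A call with a gripper value outside its range is refused whole. The fingers move at their own pace and stop on an object; "newtons" is the grip in N (left out, the last holds). Time passes only in rows, so rows that do not move let the fingers close. It gives the time, the measured TCP pose, the force and the opening at its end, in the units of the state.
- ctrl.get_obs(): the state, without advancing time (a new reading comes with each control period).
- ctrl.camera(name): name is "scene" or "top" or "wrist"; returns the picture (420x560x3 uint8, red, green, blue); there is no depth.
- ctrl.calibration(name): a dict with "fx", "fy", "cx", "cy" (pixels), "rvec" (rotation vector, rad) and "tvec" (3), from world to camera coordinates, as OpenCV has them; the wrist camera has in their place "T_tool_cam" (4x4, takes a point from camera to tool coordinates, whose origin is the TCP and whose axes are the tool frame's). Camera axes: x right, y down, z forward; pixel columns grow to the right and rows downward; lengths in m; the calibration is good to about 2 mm. A picture is of the moment at which its call begins: read the wrist's pose just before it. calibration takes no time and is no camera call.
- ctrl.hand_in(): hands the job in, once; it reports no verdict.
The state is a dict: "time_s": time; "qpos": joint angles; "joint_vel": joint speeds; "tau": joint torques, N m; "ee_pos": TCP position; "eef_rot": TCP orientation; "force": force on the tool from outside, world axes, zero at the start; "moment": the same for the moment, N m; "grip_width": finger opening in m.
Only numpy, scipy, OpenCV 4.12 (cv2) and the standard library are available. Lean on these libraries where they do the work, as an engineer would, in place of code of your own. Each camera call takes 0.05 s, during which the arm holds its last target.

### The job

One of the three identical closed tins on the tin board is full. Working along the row from the robot's left to its right, lift each tin a few centimetres straight up to feel its weight and set it back upright where it stood, then take the heaviest one and finish while still holding it up in the gripper, upright and still, its underside at least 10 cm above the board (if the last tin is the heaviest, you may simply keep it and raise it). The tins are thin-walled, so grip them lightly, set them down softly, never tip or drop one, and leave the other things on the shelf where they are.

Things in the scene. Friction and masses are not known exactly. Their poses are not given: they have to be found in the camera images.
- tin_a: closed round bare tinplate canister, 64 mm diameter, 120 mm tall, flat lid. Origin: centre of its underside, z up. The three look the same; each weighs 0.15 to 0.75 kg, the heaviest at least 0.2 kg more than the others; where it stands changes and can only be felt. Dents if the fingers press it with over 80 N in all (both fingers added: 40 N each) or it meets the board with over 60 N
- tin_b: closed round bare tinplate canister, 64 mm diameter, 120 mm tall, flat lid. Origin: centre of its underside, z up. The three look the same; each weighs 0.15 to 0.75 kg, the heaviest at least 0.2 kg more than the others; where it stands changes and can only be felt. Dents if the fingers press it with over 80 N in all (both fingers added: 40 N each) or it meets the board with over 60 N
- tin_c: closed round bare tinplate canister, 64 mm diameter, 120 mm tall, flat lid. Origin: centre of its underside, z up. The three look the same; each weighs 0.15 to 0.75 kg, the heaviest at least 0.2 kg more than the others; where it stands changes and can only be felt. Dents if the fingers press it with over 80 N in all (both fingers added: 40 N each) or it meets the board with over 60 N
- board: fixed brown wooden board, 140 (x) by 400 (y) by 18 mm, with three round cork mats (92 mm diameter, 4 mm thick, tops 22 mm above the shelf) 130 mm apart in a row along its y; a tin stands on each mat, within about 12 mm of its centre. Origin: centre of its underside, on the shelf; its y axis points along the row towards the robot's left. It does not move when pushed
- place_left (a point): centre of the top of the left cork mat (robot's left, +y end of the board), 22 mm above the shelf
- place_middle (a point): centre of the top of the middle cork mat (middle of the board), 22 mm above the shelf
- place_right (a point): centre of the top of the right cork mat (robot's right, -y end of the board), 22 mm above the shelf
- crock: bystander: lidded white ceramic crock, 144 mm diameter, 148 mm tall with its lid knob, wire handle folded down on one side; 1.3 kg. Origin: centre of its underside
- dispenser: bystander: white plastic push dispenser, 68 mm diameter, 182 mm tall, with a small spout to its -x. Origin: centre of its underside
- brush_holder: bystander: round wooden brush holder, 84 mm diameter, with a brush standing in it, 180 mm tall in all. Origin: centre of its underside
- ladle: bystander: stainless steel ladle lying on the shelf, bowl 86 mm wide and 34 mm high, handle reaching 290 mm to the ladle's -x. Origin: centre of the bowl's underside
Not all that is in view belongs to the job. Leave any green look-alike of the tin_a alone. Leave any yellow look-alike of the tin_b alone.

How it is judged:
By the outcome, as a careful person would: the job done as asked, in the order asked, and still so for the second after the job is handed in, while the arm keeps its last pose, push and grip.
It also fails if it takes over 67 s, if anything falls off the work surface, if the arm or the gripper's body presses on something with over 40 N, if the wrist force passes 120 N, or if a joint passes its speed limit or range.

## Working session

There is one attempt and no reset: what is moved stays moved. The work goes in short steps, Python scripts to look and compute and a tool call to move; the robot and the scene stay as the last step left them, time stands still between calls to the robot, and variables do not carry over. Pictures are saved under pics/ and viewed, and the job is handed in when it is done.

Besides the shell and the picture viewer there is one more tool, called after "Call:" as name(argument=value, ...) on one line, values as JSON. play_rows: Moves the arm, as the interface text tells. Its arguments: {"type":"object","properties":{"increments":{"type":"array"},"newtons":{"type":"number"}},"required":["increments"]}

```bash
mkdir -p pics; ls
python3 - <<'E'
from station import ctrl
import cv2
print(ctrl.get_obs(), ctrl.tcp_to_grasp)
for n in ["scene","top"]:
    im=ctrl.camera(n); cv2.imwrite(f"pics/{n}0.png",im[:,:,::-1]); print(n,ctrl.calibration(n))
print(ctrl.calibration("wrist"))
E
```

```text
pics
{'time_s': 0.0, 'qpos': array([ 1.05835500e+00,  3.00457879e-01,  1.52162352e+00, -1.08498222e-05,
        1.32067852e+00, -6.66001606e-02]), 'joint_vel': array([-2.40968064e-05, -1.08562575e-03,  1.19193849e-03,  2.11382638e-03,
       -7.58099769e-04,  6.31753816e-04]), 'tau': array([-6.82672344e-04, -5.31815636e+01, -3.52731371e+01,  7.06981332e-02,
        2.45117967e-02, -6.34470712e-05]), 'ee_pos': array([0.23703941, 0.49599363, 0.20487563]), 'eef_rot': array([-1.62839357,  1.56962902, -2.07423204]), 'force': array([ 0.53011157, -0.7184007 , -0.59236816]), 'moment': array([-0.05351241,  0.03034375,  0.02870477]), 'grip_width': 0.09368232073944517} 0.0188
scene {'fx': 404.7620913349911, 'fy': 404.7620913349911, 'cx': 279.8972909950226, 'cy': 213.72562160920216, 'rvec': array([ 2.23886367,  1.00125982, -0.37375952]), 'tvec': array([-0.39356761, -0.25349062,  1.36546821])}
top {'fx': 544.6496760067337, 'fy': 544.6496760067337, 'cx': 287.99263503050986, 'cy': 196.66317816663684, 'rvec': array([ 2.11411932, -2.16280955,  0.19077636]), 'tvec': array([0.02100615, 0.55792327, 1.82182084])}
{'fx': 338.6959377314364, 'fy': 338.6959377314364, 'cx': 288.77093001704634, 'cy': 209.65314548316044, 'T_tool_cam': array([[-1.63650489e-03, -2.74081603e-01,  9.61705047e-01,
        -1.79354064e-01],
       [ 9.99998659e-01, -5.15134751e-04,  1.55485691e-03,
        -1.65082738e-04],
       [ 6.92500148e-05,  9.61706301e-01,  2.74082079e-01,
        -8.05413560e-02],
       [ 0.00000000e+00,  0.00000000e+00,  0.00000000e+00,
         1.00000000e+00]])}
```

View pics/scene0.png

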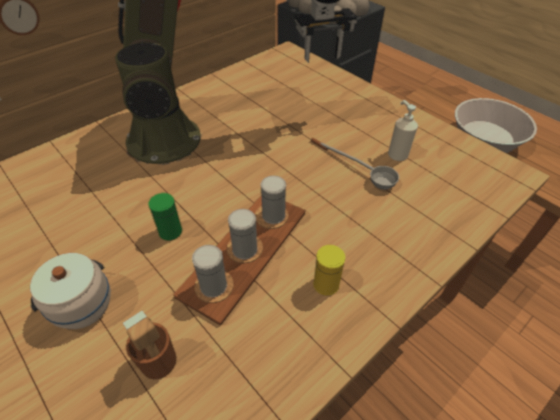

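View pics/top0.png

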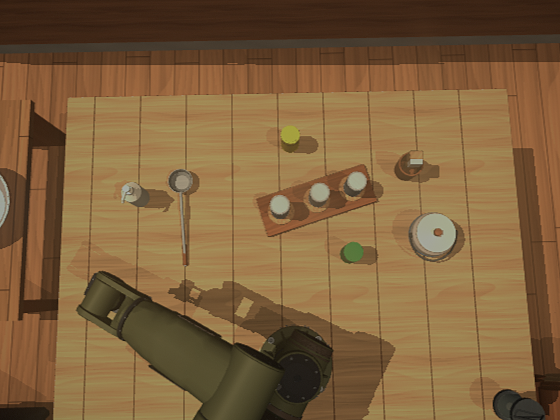

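Run:
```python
import cv2
t=cv2.imread("pics/top0.png"); s=cv2.imread("pics/scene0.png")
cv2.imwrite("pics/topc.png",cv2.resize(t[155:245,250:385],None,fx=5.9,fy=5.9,interpolation=cv2.INTER_CUBIC))
cv2.imwrite("pics/scenec.png",cv2.resize(s[170:320,170:310],None,fx=4,fy=4,interpolation=cv2.INTER_CUBIC))
```

```text
(no output)
```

View pics/topc.png

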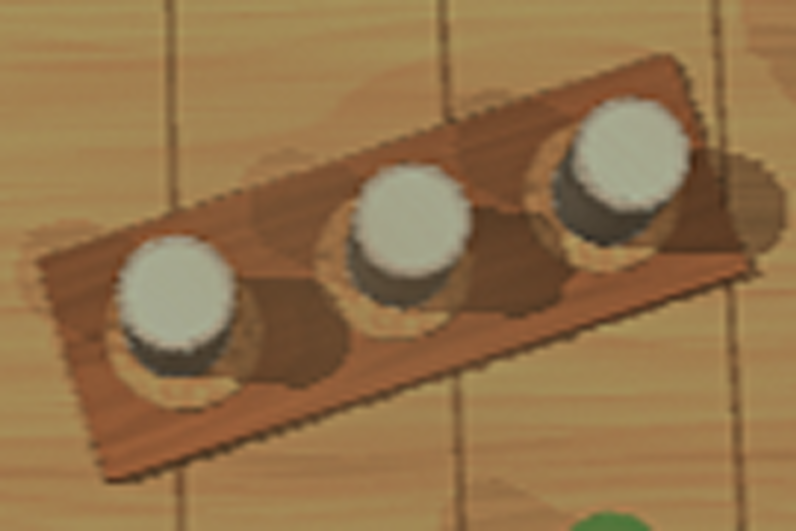

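View pics/scenec.png

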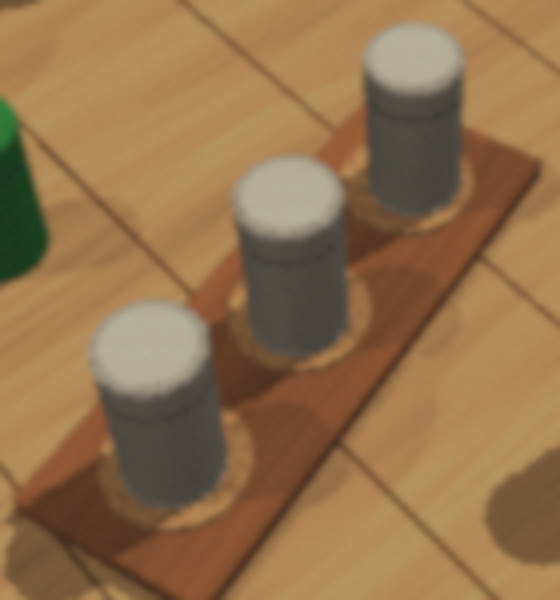

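```bash
cat > h.py <<'E'
import numpy as np,cv2
from station import ctrl
from scipy.spatial.transform import Rotation as R
def ray(n,uv,z):
    c=ctrl.calibration(n); Rm=cv2.Rodrigues(c["rvec"])[0]
    d=Rm.T@np.array([(uv[0]-c["cx"])/c["fx"],(uv[1]-c["cy"])/c["fy"],1]); o=-Rm.T@c["tvec"]
    return o+d*(z-o[2])/d[2]
def rot(): 
    o=ctrl.get_obs(); return o,R.from_euler('xyz',o["eef_rot"]).as_matrix()
def T(u,v): return ((u+.5)/5.9+250-.5,(v+.5)/5.9+155-.5)
def S(u,v): return ((u+.5)/4+170-.5,(v+.5)/4+170-.5)
E
python3 - <<'E'
from h import *
np.set_printoptions(precision=4,suppress=True)
for a,b in [((177,293),(413,59)),((412,220),(289,197)),((632,154),(151,347))]:
    print(ray("top",T(*a),.142),ray("scene",S(*b),.142))
for p in [(40,260),(670,55)]: print("corner",ray("top",T(*p),.018))
for p in [(108,483),(755,273)]: print("low",ray("top",T(*p),.0))
for p,n in [((185,350),'L'),((395,277),'M'),((603,210),'R')]: print(n,ray("top",T(*p),.022))
for n,p in [("green",(353,252)),("yellow",(290,134))]: print(n,ray("top",p,.1))
o,M=rot();print(M)
E
```

```text
[0.5178 0.0373 0.142 ] [0.5215 0.0362 0.142 ]
[ 0.5557 -0.0933  0.142 ] [ 0.5598 -0.0933  0.142 ]
[ 0.5902 -0.2166  0.142 ] [ 0.5941 -0.2151  0.142 ]
corner [0.5585 0.1182 0.018 ]
corner [ 0.6744 -0.2596  0.018 ]
low [0.4276 0.0808 0.    ]
low [ 0.5443 -0.307   0.    ]
L [0.5025 0.0338 0.022 ]
M [ 0.5431 -0.0907  0.022 ]
R [ 0.5805 -0.215   0.022 ]
green [ 0.3606 -0.1998  0.1   ]
yellow [ 0.765  -0.0029  0.1   ]
[[-0.0005  0.4312  0.9023]
 [-0.0009  0.9023 -0.4312]
 [-1.     -0.001  -0.0001]]
```

Call:
play_rows(increments=[[[0,0,-0.6,0.9,0],[0,0,-1.25,1.95,0],[0,0,-1.25,1.95,0],[0,0,-1.25,1.95,0],[0,0,-1.25,1.95,0],[0,0,-1.25,1.95,0],[0,0,-1.25,1.95,0],[0,0,-1.25,1.95,0],[0,0,-1.25,1.95,0],[0,0,-1.25,1.95,0],[0,0,-1.25,1.95,0],[0,0,-1.25,1.95,0]]], newtons=25)

```text
time_s: 1.1
ee_pos: [0.3773, 0.2687, 0.2054]
eef_rot: [-1.766, 1.571, -2.212]
force: [0.1, 0.0, 0.3]
grip_width: 0.0942
```

Call:
play_rows(increments=[[[0,0,-1.4,2.2,0],[0,0,-1.4,2.2,0],[0,0,-1.4,2.2,0],[0,0,-1.4,2.2,0],[0,0,-1.4,2.2,0],[0,0,-1.4,2.2,0],[0,0,-1.4,2.2,0],[0,0,-1.4,2.2,0],[0,0,-1.4,2.2,0],[0,0,-1.4,2.1,0],[0,0,-0.8,1.2,0],[0,0,0,0,0]]])

```text
time_s: 2.1
ee_pos: [0.5221, 0.035, 0.2051]
eef_rot: [-2.153, 1.57, -2.601]
force: [-0.1, -0.3, 0.4]
grip_width: 0.0938
```

```bash
cat >> h.py <<'E'
np.set_printoptions(precision=4,suppress=True)
def to(x,y,z):
    o,M=rot(); print("t",o["time_s"],"pos",o["ee_pos"],"F",o["force"],"w",o["grip_width"]); print("tool cm to target",100*M.T@(np.array([x,y,z])-o["ee_pos"]))
L=(.5197,.0367);Mi=(.5578,-.0933);Rr=(.592,-.2158)
def wray(uv,z,o):
    c=ctrl.calibration("wrist");Tm=c["T_tool_cam"];M=R.from_euler('xyz',o["eef_rot"]).as_matrix()
    d=M@Tm[:3,:3]@np.array([(uv[0]-c["cx"])/c["fx"],(uv[1]-c["cy"])/c["fy"],1]);p=o["ee_pos"]+M@Tm[:3,3]
    return p+d*(z-p[2])/d[2]
def snap(n,f):
    im=ctrl.camera(n); cv2.imwrite("pics/"+f,im[:,:,::-1])
E
python3 - <<'E'
from h import *
to(*L,.205); o=ctrl.get_obs(); np.save("o1.npy",o,allow_pickle=True)
snap("wrist","w1.png"); print(M:=rot()[1])
E
```

```text
t 2.1 pos [0.5221 0.035  0.2051] F [-0.0861 -0.2882  0.4491] w 0.09379353504588825
tool cm to target [ 0.0098  0.0533 -0.287 ]
[[-0.0007  0.4329  0.9014]
 [ 0.0001  0.9014 -0.4329]
 [-1.     -0.0003 -0.0007]]
```

View pics/w1.png

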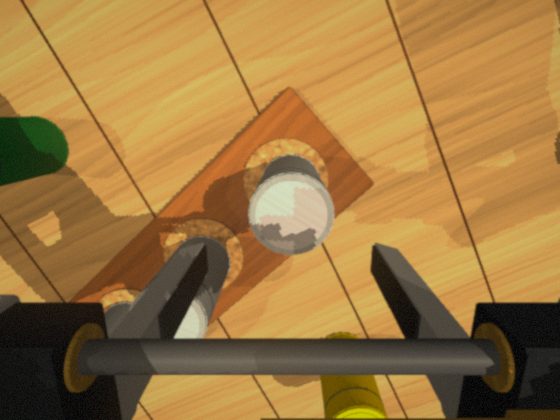

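Run:
```python
from h import *
o=np.load("o1.npy",allow_pickle=True).item()
p=wray((291,213),.142,o);print(p); to(p[0],p[1],.082)
for q in [(285,180)]: print(wray(q,.022,o))
```

```text
[0.5149 0.0405 0.142 ]
t 2.15 pos [0.5214 0.0363 0.2051] F [ 0.4857  0.2125 -0.3149] w 0.09401251057267516
tool cm to target [12.3114  0.0959 -0.7634]
[0.5107 0.0363 0.022 ]
```

Call:
play_rows(increments=[[[0,0.4,0.05,-0.25,0],[0,1.0,0,-0.2,0],[0,1.3,0,0,0],[0,1.3,0,0,0],[0,1.3,0,0,0],[0,1.3,0,0,0],[0,1.3,0,0,0],[0,1.3,0,0,0],[0,1.3,0,0,0],[0,1.2,0,0,0],[0,0.6,0,0,0],[0,0,0,0,0]]])

```text
time_s: 3.15
ee_pos: [0.5165, 0.0404, 0.0809]
eef_rot: [-2.704, 1.568, 3.135]
force: [0.2, 0.1, 0.1]
grip_width: 0.0936
```

Run:
```python
from h import *
to(.518,.038,.082); snap("wrist","w2.png")
```

```text
t 3.15 pos [0.5165 0.0404 0.0809] F [0.2088 0.1296 0.1124] w 0.09356778809429724
tool cm to target [-0.1076 -0.1507  0.2432]
```

View pics/w2.png

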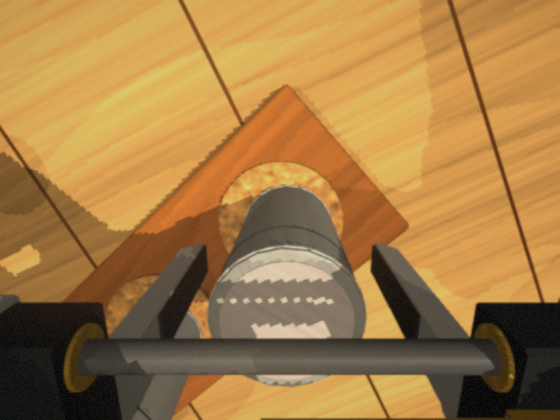

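Run:
```python
from h import *
o=ctrl.get_obs(); p=wray((287.5,315),.142,o);print(p); to(p[0],p[1],.082)
```

```text
[0.5146 0.0409 0.142 ]
t 3.2 pos [0.517  0.0403 0.0819] F [-0.17   -0.4363 -0.2986] w 0.09394580079900772
tool cm to target [-0.0067 -0.0454 -0.2461]
```

Call:
play_rows(increments=[[[40,0,0,0,0],[60,0,0,0,0],[75,0,0,0,0],[85,0,0,0,0],[95,0,0,0,0],[110,0,0,0,0],[255,0,0,0,0],[255,0,0,0,0]]], newtons=10)

```text
time_s: 3.87
ee_pos: [0.5178, 0.0395, 0.0827]
eef_rot: [-0.249, 1.57, -0.695]
force: [-1.4, -3.1, 5.5]
grip_width: 0.0636
```

Call:
play_rows(increments=[[[255,0,0,0,0],[255,0,0,0,0],[255,0,0,0,0]]], newtons=25)

```text
time_s: 4.12
ee_pos: [0.5178, 0.0395, 0.0827]
eef_rot: [-0.263, 1.57, -0.709]
force: [-1.8, -2.6, 5.2]
grip_width: 0.0639
```

Run:
```python
from h import *
to(.518,.038,.082);o=ctrl.get_obs();print(o["moment"],o["tau"])
```

```text
t 4.1167 pos [0.5178 0.0395 0.0827] F [-1.7966 -2.604   5.1782] w 0.06387460920061157
tool cm to target [ 0.0733 -0.1247  0.083 ]
[-0.4322  0.4042 -0.0004] [  1.3296 -49.683  -29.4462   0.5837  -0.4903   0.004 ]
```

Call:
play_rows(increments=[[[255,-0.2,0,0,0],[255,-0.4,0,0,0],[255,-0.6,0,0,0],[255,-0.6,0,0,0],[255,-0.6,0,0,0],[255,-0.6,0,0,0],[255,-0.6,0,0,0],[255,-0.4,0,0,0],[255,0,0,0,0],[255,0,0,0,0],[255,0,0,0,0],[255,0,0,0,0]]])

```text
time_s: 5.12
ee_pos: [0.5175, 0.0397, 0.1221]
eef_rot: [-2.679, 1.57, -3.124]
force: [0.2, 0.2, -5.6]
grip_width: 0.0638
```

Call:
play_rows(increments=[[[255,0,0,0,0],[255,0,0,0,0]]])

```text
time_s: 5.28
ee_pos: [0.5176, 0.0396, 0.1222]
eef_rot: [-2.709, 1.57, 3.128]
force: [0.4, 1.3, -5.8]
grip_width: 0.0636
```

Run:
```python
from h import *
to(.518,.038,.082);o=ctrl.get_obs();print(o["moment"],o["tau"],R.from_euler('xyz',o["eef_rot"]).as_matrix())
snap("scene","s3.png");snap("wrist","w3.png")
o=ctrl.get_obs();print(o["force"],o["moment"])
a,b=cv2.imread("pics/s3.png")[130:330,160:340],cv2.imread("pics/w3.png")
cv2.imwrite("pics/c3.png",cv2.resize(a,None,fx=3,fy=3))
```

```text
t 5.2833 pos [0.5176 0.0396 0.1222] F [ 0.3645  1.2779 -5.7759] w 0.06360379363977751
tool cm to target [ 4.0217 -0.1306  0.1091]
[-0.0208 -0.0145  0.0219] [  0.0002 -53.925  -34.2315   0.0168   0.0783  -0.0001] [[-0.0004  0.4312  0.9023]
 [ 0.      0.9023 -0.4312]
 [-1.     -0.0002 -0.0004]]
[-0.476   0.2843 -5.6438] [-0.0497 -0.0164  0.0111]
```

View pics/c3.png

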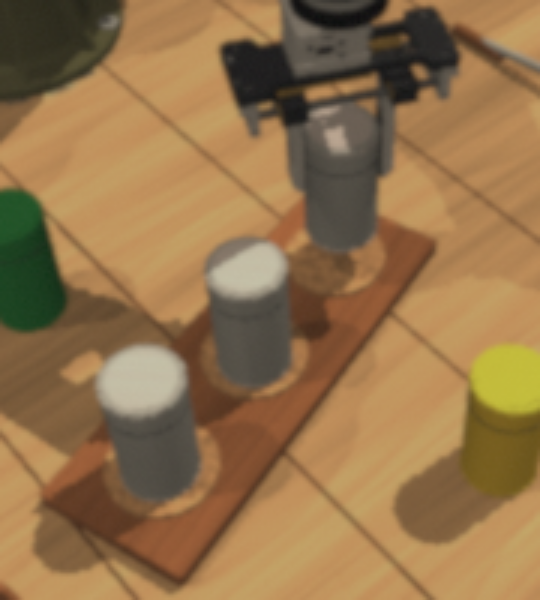

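Call:
play_rows(increments=[[[255,0.3,0,0,0],[255,0.6,0,0,0],[255,0.6,0,0,0],[255,0.6,0,0,0],[255,0.6,0,0,0],[255,0.5,0,0,0],[255,0.3,0,0,0],[255,0.1,0,0,0],[255,0.1,0,0,0],[255,0.1,0,0,0],[255,0.05,0,0,0],[255,0,0,0,0]]])

```text
time_s: 6.38
ee_pos: [0.5178, 0.0396, 0.084]
eef_rot: [0.334, 1.571, -0.112]
force: [-0.1, 0.0, -5.9]
grip_width: 0.0641
```

Call:
play_rows(increments=[[[255,0.05,0,0,0],[255,0.05,0,0,0],[255,0,0,0,0],[255,0,0,0,0]]])

```text
time_s: 6.72
ee_pos: [0.5177, 0.0397, 0.083]
eef_rot: [0.602, 1.571, 0.157]
force: [0.1, -0.0, -5.8]
grip_width: 0.0638
```

Call:
play_rows(increments=[[[255,0.05,0,0,0],[255,0.03,0,0,0],[255,0,0,0,0],[255,0,0,0,0]]])

```text
time_s: 7.05
ee_pos: [0.5179, 0.0396, 0.0827]
eef_rot: [0.295, 1.57, -0.151]
force: [-3.7, -0.6, 6.5]
grip_width: 0.0639
```

Call:
play_rows(increments=[[[255,-0.03,0,0,0],[85,0,0,0,0],[70,0,0,0,0],[50,0,0,0,0],[25,0,0,0,0],[0,0,0,0,0],[0,0,0,0,0],[0,0,0,0,0]]])

```text
time_s: 7.72
ee_pos: [0.5177, 0.0397, 0.0824]
eef_rot: [0.519, 1.571, 0.073]
force: [0.1, 0.3, 0.2]
grip_width: 0.0934
```

Run:
```python
from h import *
to(*Mi,.205);
snap("wrist","w4.png")
```

```text
t 7.7167 pos [0.5177 0.0397 0.0824] F [0.1036 0.259  0.2088] w 0.09343180414069899
tool cm to target [-12.2556 -10.2695   9.3478]
```

View pics/w4.png

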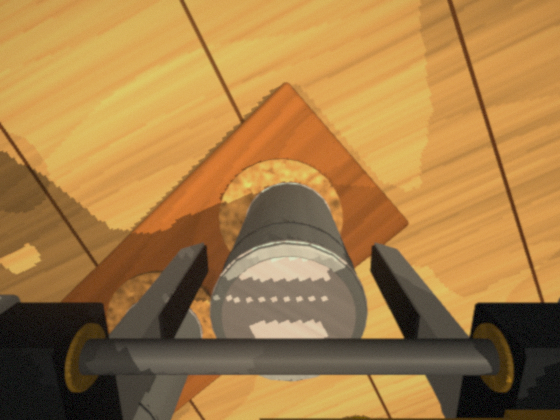

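Call:
play_rows(increments=[[[0,-0.5,0,0,0],[0,-1.3,0,0,0],[0,-1.6,0,0,0],[0,-1.6,0,0,0],[0,-1.6,0,0,0],[0,-1.6,0,0,0],[0,-1.6,0,0,0],[0,-1.3,0,0,0],[0,-0.8,-0.5,0.5,0],[0,-0.4,-1.2,1.0,0]]])

```text
time_s: 8.6
ee_pos: [0.5242, 0.0183, 0.207]
eef_rot: [0.501, 1.569, 0.056]
force: [-0.0, 0.3, 0.3]
grip_width: 0.094
```

Call:
play_rows(increments=[[[0,0,-1.4,1.3,0],[0,0,-1.4,1.3,0],[0,0,-1.4,1.3,0],[0,0,-1.4,1.3,0],[0,0,-1.4,1.3,0],[0,0,-1.0,0.7,0],[0,0,-0.5,0.3,0],[0,0,0,0,0]]])

```text
time_s: 9.27
ee_pos: [0.5548, -0.0922, 0.2052]
eef_rot: [-2.788, 1.57, 3.048]
force: [-0.5, -0.4, 0.0]
grip_width: 0.094
```

Run:
```python
from h import *
to(*Mi,.205);o=ctrl.get_obs(); np.save("o5.npy",o,allow_pickle=True)
snap("wrist","w5.png")
```

```text
t 9.2667 pos [ 0.5548 -0.0922  0.2052] F [-0.4803 -0.3515  0.0225] w 0.09401857941198236
tool cm to target [0.0226 0.0285 0.323 ]
```

View pics/w5.png

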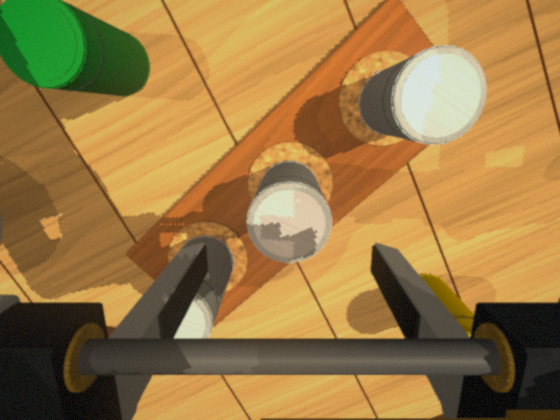

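Middle tin's lid is centred at about (289,222), midway between the fingertips; the left tin stands upright at (437,95).

Run:
```python
from h import *
o=np.load("o5.npy",allow_pickle=True).item()
p=wray((289,222),.142,o);print(p); to(p[0],p[1],.082)
```

```text
[ 0.5533 -0.091   0.142 ]
t 9.3167 pos [ 0.5547 -0.0913  0.2053] F [ 0.2915  0.1866 -0.1168] w 0.09381441283765114
tool cm to target [12.3328 -0.0373 -0.1298]
```

Call:
play_rows(increments=[[[0,0.4,0,0,0],[0,1.0,0,0,0],[0,1.3,0,0,0],[0,1.3,0,0,0],[0,1.3,0,0,0],[0,1.3,0,0,0],[0,1.3,0,0,0],[0,1.3,0,0,0],[0,1.3,0,0,0],[0,1.2,0,0,0],[0,0.6,0,0,0],[0,0,0,0,0]]])

```text
time_s: 10.32
ee_pos: [0.5542, -0.0907, 0.0808]
eef_rot: [-2.926, 1.568, 2.912]
force: [-1.1, 0.3, 0.1]
grip_width: 0.0941
```

Call:
play_rows(increments=[[[40,0,0,0,0],[60,0,0,0,0],[75,0,0,0,0],[85,0,0,0,0],[95,0,0,0,0],[110,0,0,0,0],[255,0,0,0,0],[255,0,0,0,0]]], newtons=10)

```text
time_s: 10.98
ee_pos: [0.5551, -0.0913, 0.0828]
eef_rot: [0.084, 1.57, -0.362]
force: [-1.0, -1.5, 5.5]
grip_width: 0.0639
```

Call:
play_rows(increments=[[[255,0,0,0,0],[255,0,0,0,0],[255,0,0,0,0]]], newtons=25)

```text
time_s: 11.23
ee_pos: [0.5551, -0.0913, 0.0828]
eef_rot: [0.095, 1.57, -0.351]
force: [-0.8, -1.8, 5.1]
grip_width: 0.0636
```

Call:
play_rows(increments=[[[255,-0.2,0,0,0],[255,-0.4,0,0,0],[255,-0.6,0,0,0],[255,-0.6,0,0,0],[255,-0.6,0,0,0],[255,-0.6,0,0,0],[255,-0.6,0,0,0],[255,-0.4,0,0,0],[255,0,0,0,0],[255,0,0,0,0],[255,0,0,0,0],[255,0,0,0,0]]])

```text
time_s: 12.23
ee_pos: [0.5547, -0.0911, 0.1221]
eef_rot: [-2.951, 1.57, 2.887]
force: [0.0, 0.2, -3.2]
grip_width: 0.0635
```

Call:
play_rows(increments=[[[255,0,0,0,0],[255,0,0,0,0]]])

```text
time_s: 12.4
ee_pos: [0.5548, -0.0912, 0.1222]
eef_rot: [-2.838, 1.57, 2.999]
force: [0.7, -0.3, -2.5]
grip_width: 0.0636
```

Call:
play_rows(increments=[[[255,0,0,0,0]]])

```text
time_s: 12.48
ee_pos: [0.5549, -0.0912, 0.1223]
eef_rot: [-2.695, 1.571, -3.141]
force: [-0.4, -0.2, -1.8]
grip_width: 0.0638
```

Call:
play_rows(increments=[[[255,0.3,0,0,0],[255,0.6,0,0,0],[255,0.6,0,0,0],[255,0.6,0,0,0],[255,0.6,0,0,0],[255,0.5,0,0,0],[255,0.3,0,0,0],[255,0.1,0,0,0],[255,0.1,0,0,0],[255,0.1,0,0,0],[255,0.05,0,0,0],[255,0.05,0,0,0]]])

```text
time_s: 13.48
ee_pos: [0.555, -0.0912, 0.0836]
eef_rot: [0.214, 1.57, -0.232]
force: [0.5, 0.0, -3.0]
grip_width: 0.0639
```

Call:
play_rows(increments=[[[255,0.05,0,0,0],[255,0,0,0,0],[255,0,0,0,0],[255,0,0,0,0]]])

```text
time_s: 13.82
ee_pos: [0.555, -0.0912, 0.083]
eef_rot: [0.148, 1.571, -0.298]
force: [-0.6, 0.3, -3.3]
grip_width: 0.0635
```

Call:
play_rows(increments=[[[255,0.03,0,0,0],[255,0,0,0,0],[255,0,0,0,0]]])

```text
time_s: 14.07
ee_pos: [0.555, -0.0912, 0.0829]
eef_rot: [0.139, 1.57, -0.306]
force: [-0.8, 0.2, 0.9]
grip_width: 0.0638
```

Call:
play_rows(increments=[[[255,0,0,0,0],[85,0,0,0,0],[70,0,0,0,0],[50,0,0,0,0],[25,0,0,0,0],[0,0,0,0,0],[0,0,0,0,0],[0,0,0,0,0]]])

```text
time_s: 14.73
ee_pos: [0.5549, -0.0912, 0.0826]
eef_rot: [-1.411, 1.571, -1.857]
force: [0.7, -0.7, -0.1]
grip_width: 0.0935
```

Run:
```python
from h import *
to(.590,-.214,.205)
```

```text
t 14.7333 pos [ 0.5549 -0.0912  0.0826] F [ 0.7022 -0.7348 -0.0818] w 0.09345933249294654
tool cm to target [-12.2371  -9.57     8.4602]
```

Call:
play_rows(increments=[[[0,-0.5,0,0,0],[0,-1.3,0,0,0],[0,-1.6,0,0,0],[0,-1.6,0,0,0],[0,-1.6,0,0,0],[0,-1.6,0,0,0],[0,-1.6,0,0,0],[0,-1.3,0,0,0],[0,-0.8,-0.5,0.5,0],[0,-0.3,-1.2,1.0,0]]])

```text
time_s: 15.57
ee_pos: [0.5617, -0.1129, 0.2064]
eef_rot: [0.246, 1.569, -0.198]
force: [-1.7, 0.4, 0.2]
grip_width: 0.0939
```

Call:
play_rows(increments=[[[0,0,-1.3,1.2,0],[0,0,-1.3,1.2,0],[0,0,-1.3,1.2,0],[0,0,-1.3,1.2,0],[0,0,-1.3,1.2,0],[0,0,-0.9,0.65,0],[0,0,-0.45,0.3,0],[0,0,0,0,0]]])

```text
time_s: 16.23
ee_pos: [0.5897, -0.2151, 0.2039]
eef_rot: [-2.994, 1.57, 2.842]
force: [-0.7, 0.4, -0.1]
grip_width: 0.094
```

Run:
```python
from h import *
to(.59,-.214,.205);o=ctrl.get_obs(); np.save("o6.npy",o,allow_pickle=True)
snap("wrist","w6.png")
```

```text
t 16.2333 pos [ 0.5897 -0.2151  0.2039] F [-0.6536  0.4053 -0.1176] w 0.09395351262423442
tool cm to target [-0.1066  0.1144 -0.0227]
```

View pics/w6.png

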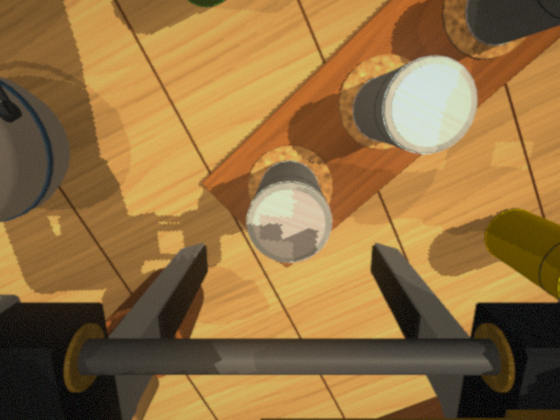

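Run:
```python
from h import *
o=np.load("o6.npy",allow_pickle=True).item()
M=R.from_euler('xyz',o["eef_rot"]).as_matrix()
p=wray((289,221),.142,o);print(p); to(p[0],p[1],.082)
for n,q,z in [("brush top",(416,160),.175),("holder",(408,168),.09),("crock",(433,233),.12)]:
    w=ray("top",q,z); print(n,w,"tool",M.T@(w-o["ee_pos"]))
for q,z in [((135,320),.17),((152,345),.09)]:
    w=ray("scene",q,z); print(w,"tool",M.T@(w-o["ee_pos"]))
t=cv2.imread("pics/top0.png")[140:270,370:470]; cv2.imwrite("pics/brush.png",cv2.resize(t,None,fx=4.5,fy=4.5))
```

```text
[ 0.5872 -0.2135  0.142 ]
t 16.2833 pos [ 0.5897 -0.2142  0.2042] F [-0.5444  0.5254 -0.2486] w 0.09355485462470886
tool cm to target [12.2169 -0.0512 -0.2521]
brush top [ 0.6477 -0.407   0.175 ] tool [ 0.0288 -0.1479  0.1353]
holder [ 0.6404 -0.3999  0.09  ] tool [ 0.1138 -0.1446  0.1257]
crock [ 0.4151 -0.4613  0.12  ] tool [ 0.084  -0.2975 -0.0509]
[ 0.6421 -0.4055  0.17  ] tool [ 0.0338 -0.149   0.1295]
[ 0.6617 -0.4026  0.09  ] tool [ 0.1138 -0.1379  0.1461]
```

View pics/brush.png

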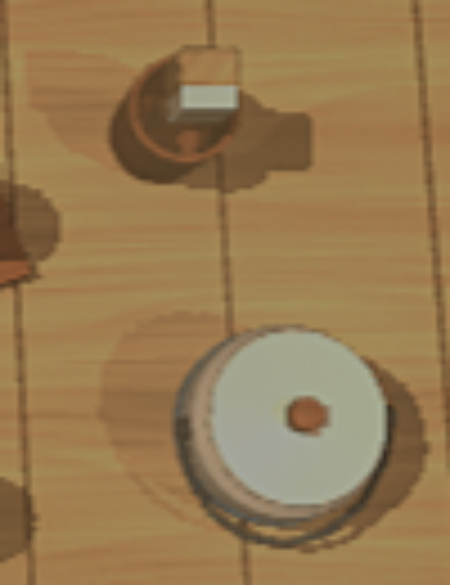

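Call:
play_rows(increments=[[[0,0.4,0,-0.1,0],[0,1.0,0,0,0],[0,1.3,0,0,0],[0,1.3,0,0,0],[0,1.3,0,0,0],[0,1.3,0,0,0],[0,1.3,0,0,0],[0,1.3,0,0,0],[0,1.3,0,0,0],[0,1.1,0,0,0],[0,0.6,0,0,0],[0,0,0,0,0]]])

```text
time_s: 17.28
ee_pos: [0.5885, -0.213, 0.081]
eef_rot: [-3.105, 1.569, 2.732]
force: [0.1, 0.3, 0.9]
grip_width: 0.0935
```

Call:
play_rows(increments=[[[40,0,0,0,0],[60,0,0,0,0],[75,0,0,0,0],[85,0,0,0,0],[95,0,0,0,0],[110,0,0,0,0],[255,0,0,0,0],[255,0,0,0,0]]], newtons=10)

```text
time_s: 17.95
ee_pos: [0.5892, -0.2136, 0.0831]
eef_rot: [-0.137, 1.57, -0.583]
force: [-2.2, -1.8, 3.5]
grip_width: 0.064
```

Call:
play_rows(increments=[[[255,0,0,0,0],[255,0,0,0,0],[255,0,0,0,0]]], newtons=25)

```text
time_s: 18.2
ee_pos: [0.5892, -0.2135, 0.0831]
eef_rot: [-0.14, 1.57, -0.586]
force: [-1.5, -1.1, 5.3]
grip_width: 0.0641
```

Call:
play_rows(increments=[[[255,-0.2,0,0,0],[255,-0.4,0,0,0],[255,-0.6,0,0,0],[255,-0.6,0,0,0],[255,-0.6,0,0,0],[255,-0.6,0,0,0],[255,-0.6,0,0,0],[255,-0.4,0,0,0],[255,0,0,0,0],[255,0,0,0,0],[255,0,0,0,0],[255,0,0,0,0]]])

```text
time_s: 19.2
ee_pos: [0.5889, -0.2133, 0.1223]
eef_rot: [-3.023, 1.57, 2.814]
force: [0.5, 0.7, -2.7]
grip_width: 0.0638
```

Call:
play_rows(increments=[[[255,0,0,0,0],[255,0,0,0,0]]])

```text
time_s: 19.37
ee_pos: [0.589, -0.2133, 0.1224]
eef_rot: [-3.128, 1.57, 2.71]
force: [0.4, -0.3, -2.4]
grip_width: 0.0638
```

Call:
play_rows(increments=[[[255,0,0,0,0]]])

```text
time_s: 19.45
ee_pos: [0.589, -0.2133, 0.1225]
eef_rot: [-3.074, 1.571, 2.764]
force: [0.7, -1.2, -2.3]
grip_width: 0.0633
```

Call:
play_rows(increments=[[[255,0.3,0,0,0],[255,0.6,0,0,0],[255,0.6,0,0,0],[255,0.6,0,0,0],[255,0.6,0,0,0],[255,0.5,0,0,0],[255,0.3,0,0,0],[255,0.1,0,0,0],[255,0.1,0,0,0],[255,0.1,0,0,0],[255,0.05,0,0,0],[255,0,0,0,0]]])

```text
time_s: 20.45
ee_pos: [0.5891, -0.2134, 0.0842]
eef_rot: [-0.016, 1.571, -0.462]
force: [-0.4, -0.3, -2.9]
grip_width: 0.0636
```

Call:
play_rows(increments=[[[255,0.05,0,0,0],[255,0.03,0,0,0],[255,0,0,0,0],[255,0,0,0,0]]])

```text
time_s: 20.78
ee_pos: [0.5891, -0.2134, 0.0834]
eef_rot: [-0.279, 1.571, -0.725]
force: [0.6, -0.1, -2.0]
grip_width: 0.0632
```

Call:
play_rows(increments=[[[255,0.05,0,0,0],[255,0,0,0,0],[255,0,0,0,0]]])

```text
time_s: 21.03
ee_pos: [0.5892, -0.2134, 0.0831]
eef_rot: [-0.001, 1.57, -0.447]
force: [-1.0, 0.6, 0.7]
grip_width: 0.0637
```

Landed. Release and go up.

Call:
play_rows(increments=[[[255,0,0,0,0],[85,0,0,0,0],[70,0,0,0,0],[50,0,0,0,0],[25,0,0,0,0],[0,0,0,0,0],[0,0,0,0,0],[0,0,0,0,0]]])

```text
time_s: 21.7
ee_pos: [0.5891, -0.2134, 0.0828]
eef_rot: [-1.682, 1.571, -2.128]
force: [-0.1, -0.3, -0.7]
grip_width: 0.0937
```

Call:
play_rows(increments=[[[0,-0.5,0,0,0],[0,-1.3,0,0,0],[0,-1.6,0,0,0],[0,-1.6,0,0,0],[0,-1.6,0,0,0],[0,-1.6,0,0,0],[0,-1.6,0,0,0],[0,-1.3,0,0,0],[0,-0.8,0,0,0],[0,-0.3,0,0,0],[0,0,0,0,0]]])

```text
time_s: 22.62
ee_pos: [0.5892, -0.2134, 0.2058]
eef_rot: [0.014, 1.57, -0.432]
force: [-0.5, -0.8, -0.7]
grip_width: 0.0937
```

Run:
```python
from h import *
to(.517,.0400,.205); snap("scene","s7.png")
```

```text
t 22.6167 pos [ 0.5892 -0.2134  0.2058] F [-0.5011 -0.8081 -0.7328] w 0.09372634455890279
tool cm to target [  0.0562  19.7518 -17.4429]
```

View pics/s7.png

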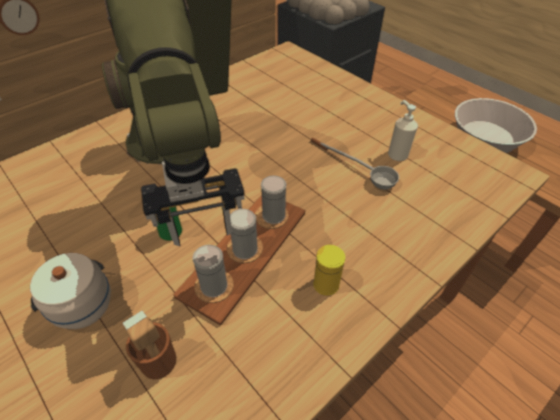

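Call:
play_rows(increments=[[[0,0,0.75,-0.7,0],[0,0,1.8,-1.6,0],[0,0,1.8,-1.6,0],[0,0,1.8,-1.6,0],[0,0,1.8,-1.6,0],[0,0,1.8,-1.6,0],[0,0,1.8,-1.6,0],[0,0,1.8,-1.6,0],[0,0,1.8,-1.6,0],[0,0,1.8,-1.6,0],[0,0,1.6,-1.3,0],[0,0,0.8,-0.6,0]]])

```text
time_s: 23.67
ee_pos: [0.5179, 0.0368, 0.2043]
eef_rot: [-2.957, 1.57, 2.882]
force: [0.3, -0.3, 0.2]
grip_width: 0.0943
```

Call:
play_rows(increments=[[[0,0,0.4,-0.4,0],[0,0,0,0,0],[0,0,0,0,0]]])

```text
time_s: 23.92
ee_pos: [0.5172, 0.0394, 0.2046]
eef_rot: [-2.158, 1.57, -2.604]
force: [0.6, -0.4, -0.3]
grip_width: 0.0937
```

Run:
```python
from h import *
to(.517,.0400,.082); snap("wrist","w8.png")
```

```text
t 23.9167 pos [0.5172 0.0394 0.2046] F [ 0.5767 -0.3588 -0.3159] w 0.09367404838652914
tool cm to target [12.2619  0.0448 -0.0444]
```

View pics/w8.png

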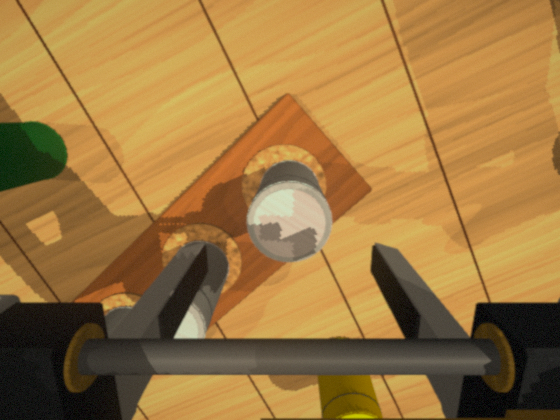

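The left tin's lid is at (289,221), centred between the jaws; descend, grip, and raise.

Call:
play_rows(increments=[[[0,0.4,0,-0.1,0],[0,1.0,0,0,0],[0,1.3,0,0,0],[0,1.3,0,0,0],[0,1.3,0,0,0],[0,1.3,0,0,0],[0,1.3,0,0,0],[0,1.3,0,0,0],[0,1.3,0,0,0],[0,1.1,0,0,0],[0,0.6,0,0,0],[0,0,0,0,0]]])

```text
time_s: 24.97
ee_pos: [0.5156, 0.0401, 0.0812]
eef_rot: [-2.669, 1.568, -3.115]
force: [-0.8, -0.3, 0.7]
grip_width: 0.094
```

Call:
play_rows(increments=[[[40,0,0,0,0],[60,0,0,0,0],[75,0,0,0,0],[85,0,0,0,0],[95,0,0,0,0],[110,0,0,0,0],[255,0,0,0,0],[255,0,0,0,0]]], newtons=10)

```text
time_s: 25.63
ee_pos: [0.5165, 0.0403, 0.0832]
eef_rot: [0.381, 1.57, -0.065]
force: [-1.1, -1.4, 4.8]
grip_width: 0.0637
```

Call:
play_rows(increments=[[[255,0,0,0,0],[255,0,0,0,0],[255,0,0,0,0]]], newtons=25)

```text
time_s: 25.88
ee_pos: [0.5165, 0.0403, 0.0832]
eef_rot: [0.337, 1.57, -0.108]
force: [-1.5, -0.9, 6.3]
grip_width: 0.0633
```

Call:
play_rows(increments=[[[255,-0.2,0,0,0],[255,-0.5,0,0,0],[255,-1.0,0,0,0],[255,-1.2,0,0,0],[255,-1.2,0,0,0],[255,-1.2,0,0,0],[255,-1.2,0,0,0],[255,-1.2,0,0,0],[255,-1.2,0,0,0],[255,-1.2,0,0,0],[255,-1.2,0,0,0],[255,-1.2,0,0,0]]])

```text
time_s: 26.88
ee_pos: [0.516, 0.0403, 0.2089]
eef_rot: [-2.847, 1.571, 2.991]
force: [0.5, 0.0, -6.1]
grip_width: 0.0637
```

Call:
play_rows(increments=[[[255,-1.2,0,0,0],[255,-0.7,0,0,0],[255,-0.3,0,0,0],[255,0,0,0,0],[255,0,0,0,0],[255,0,0,0,0],[255,0,0,0,0],[255,0,0,0,0],[255,0,0,0,0],[255,0,0,0,0]]])

```text
time_s: 27.72
ee_pos: [0.5163, 0.0403, 0.2297]
eef_rot: [-2.631, 1.57, -3.077]
force: [1.0, -0.1, -5.2]
grip_width: 0.0637
```

Run:
```python
from h import *
to(.517,.0400,.082); snap("scene","s9.png"); o=ctrl.get_obs();print(o["joint_vel"],o["force"],o["moment"],o["ee_pos"])
```

```text
t 27.7167 pos [0.5163 0.0403 0.2297] F [ 0.9712 -0.0845 -5.1617] w 0.06370738477016256
tool cm to target [14.7663  0.0066  0.0788]
[-0.0004 -0.0003  0.0015  0.0004 -0.0007  0.0012] [-0.7515 -0.3005 -6.1587] [ 0.0295  0.0306 -0.0002] [0.5163 0.0403 0.2297]
```

View pics/s9.png

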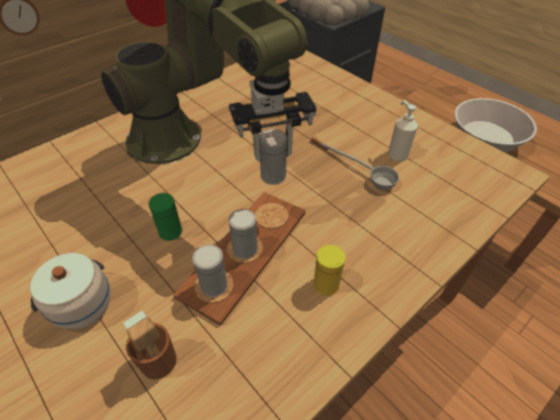

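The tin is held upright 14.6 cm above its mat, with the left mat empty at (272,215) and the other two tins standing on theirs. The arm is still, so I'm handing in.

Run:
```python
from station import ctrl
print(ctrl.hand_in())
```

```text
the job is handed in; nothing more can be done
None
```

I lifted the three tins about 4 cm each, left to right, and set each back where it stood. The left tin is the heaviest, and I handed the job in at about 28 s with it held up in the gripper.

| Tin | Lift force (N) | Approx. mass (kg) |
|---|---|---|
| Left | 5.8 | 0.6 |
| Middle | 2.5–3 | 0.27 |
| Right | 2.5 | 0.25 |

- **Final hold:** the tin's underside is about 14.6 cm above its mat. The grip is 25 N, the opening reads 63.7 mm, and joint speeds are near zero.
- **Last picture:** the held tin is upright, and the other two tins are upright on their mats. The crock, dispenser, brush holder, ladle and the green and yellow look-alikes appear where they were.
- **Forces:** the wrist readings I saw at set-down stayed under about 12 N. They are noisy, by roughly ±0.5 N, which is far less than the gap between the tins.
- **Disagreement:** the cameras differed by up to 7 mm in x on where a tin stood. I aimed mainly by the wrist camera, and the fingers closed centred on the tins.

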